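# Clear the ruler off the desk guillotine and lock its arm down

### The arm

A 6-joint arm with a two-finger parallel gripper is mounted at the origin on the work surface; the furniture and walls round the work are solid. World frame = base frame: x ahead of the robot, y to its left, z up, the work surface at z = 0. Lengths are in m, angles in rad, forces in N, time in s.
With the tool pointing down it reaches from about 0.325 to 0.85 m from the base axis. Payload 15.5 kg.
Tool frame: the origin (TCP) lies midway between the tips of the shut fingers; the grasp point (between the pads) lies 19 mm behind it; z points along the fingers, y is the line along which they close (so a half turn about z gives the same grasp; the last joint's range is limited). The gripper opens to 91 mm and grips with 3 to 60 N. Pads are 32 mm wide; open, the fingers measure 118 mm over their backs; the gripper's body (76 mm by 178 mm) begins 60 mm behind the grasp point.
Start: joints at [-0.096, 0.494, 1.345, -0, 1.302, -0.096], TCP at [0.625, 0, 0.214] pointing down, gripper open.
Joint ranges: [-2.91, 2.91], [-0.82, 2.16], [0.22, 2.67], [-1.22, 4.37], [0.12, 2.79], [-3.08, 3.08]. Speed limits (rad/s): [1.89, 1.89, 2.57, 3.01, 3.01, 3.01].

### API

Orientations are given as [roll, pitch, yaw] about the fixed x, y, z axes, in that order (R = Rz(yaw) Ry(pitch) Rx(roll)).
In Python, from workcell import env gives the robot as it stands. The module is installed in compiled form; this text tells all that it offers.
- The arm moves only by the tool arm_command, never from a script. Its argument "increments" is a list of rows, each an object with "travel": the shift along the tool's x, y, z in units of 30 mm (1.0 is 30 mm), a list of three; "rot": the turn, a rotation vector about the tool's x, y, z in rad, a list of three; "gripper": the opening, from 0 (shut) to 1 (fully open). A call has 1 to 10 rows; each row is the pose to reach, as a shift and turn from the pose commanded when the call began, along the tool's axes at that moment; what a row does not reach only later rows make up. A row lasts 1/12 s, in which the tool goes at most 41.7 mm and 7.16 degrees, less where a joint would pass 70% of its speed; a pose out of reach is approached as far as the arm can. A call with a gripper value outside its range is refused whole. The fingers move at their own pace and stop on an object; "grip_force" is the grip in N (left out, the last holds). Time passes only in rows, so rows that repeat a pose let the fingers close. It gives the time, the measured TCP pose, the force, the opening and the grip force at its end, in the units of the state.
- env.sense(): the state, without advancing time (a new reading comes with each control period).
- env.snapshot(name): name is "scene" or "side" or "wrist"; returns (picture, depth): 420x560x3 uint8, red, green, blue; 420x560 float32, m along the optical axis (not along the pixel's ray), 0 where there is no reading.
- env.camera_model(name): a dict with "fx", "fy", "cx", "cy" (pixels), "k1" (the pictures are not rectified: a ray, as slopes to the right and down, at radius r is drawn at 1 + k1 r^2 times it, then the intrinsics apply), "extrinsics" (4x4, takes a point from camera to world coordinates); the wrist camera has in their place "hand_eye" (4x4, takes a point from camera to tool coordinates, whose origin is the TCP and whose axes are the flange's). Camera axes: x right, y up, looking along -z (the intrinsics and any distortion apply to the point x, -y, -z); pixel columns grow to the right and rows downward; lengths in m; the calibration is good to about 2 mm. A picture is of the moment at which its call begins: read the wrist's pose just before it. camera_model takes no time and is no camera call.
- env.close_job(): hands the job in; it is judged then, once.
The state is a dict: "time": time; "joint_pos": joint angles; "qvel": joint speeds; "effort": joint torques, N m; "ee_pos": TCP position; "orientation": TCP orientation; "force": force on the tool from outside, world axes, zero at the start; "torque": the same for the moment, N m; "width": finger opening in m; "gripper_force": force on a finger pad.
Only numpy, scipy, OpenCV 4.12 (cv2) and the standard library are available. Lean on these libraries where they do the work, as an engineer would, in place of code of your own. Each camera call takes 0.05 s, during which the arm holds its last target. There are 200 camera calls.

### The job

The small guillotine has been left open with a ruler lying under its blade. Take the ruler out and lay it flat on the desk clear of the guillotine, then bring the raised arm down, without slamming it, until its spring catch holds it fully closed. Leave the other things on the desk where they are.

Things in the scene. Friction and masses are not known exactly. Their poses are not given: they have to be found in the camera images.
- guillotine: Desk paper guillotine, fixed. Origin: on the desk under the middle of its bed; z up, x along the cutting edge from handle end to hinge end, y across the bed away from the cutting edge. Bed 210 (x) by 150 (y) mm, flat white top 22 mm above the desk. A paper fence at x = 93 to 105 mm rises 10 mm above the bed. The cutting edge is the bed's side at y = -81 mm.
- catch_foot (a point): Foot of the spring catch, a small steel hook within 13 mm of this point (x = -87, y = -111 mm of the guillotine's frame) on a lug outside the cutting edge; its top is 56 mm above the desk. It takes by itself a pin that sticks out from the arm's outer side, 183 mm from the hinge; do not handle it.
- desk_spot (a point): Fixed point on the bare desk to the right: the desk is clear for 55 mm either side of it in x and 90 mm in y. A good place for the ruler, laid with its length roughly along y; any other bare place will do.
- cutter_arm (a joint): Cutting arm's angle, rad: 0 fully down, + raised; starts 0.58 to 0.78. Its stiff hinge holds it up; let go below about 0.45 it springs back up unless caught. Pressing the handle down takes about 4 N, about 8 N in the last 15 mm, where its pin passes the catch, which snaps over it; press to the stop at 0, then it rests near 0.016.
- handle (a point): Top of the round black handle (80 mm long, 23 to 26 mm thick, along the arm) at its middle; moves with the arm. Arm down: 48 mm above the desk, at x = -145, y = -88.5 mm of the guillotine's frame, beyond the end of the bed. The handle's middle axis lies 12 mm below this point.
- hinge (a point): Point on the arm's hinge axis (level, along the guillotine's y), 34 mm above the desk, at x = +98, y = -88.5 mm of the guillotine's frame. At angle a the handle's top is 243 cos a - 13.5 sin a mm from it towards -x and 243 sin a + 13.5 cos a mm above it. The arm's bar and blade run within y = -95 to -82 mm.
- ruler: Flat wooden ruler, 30 (x) by 180 (y, length) by 9 (z) mm, 30 g. Origin: centre of its underside. It lies across the bed, its -y end 35 to 65 mm out past the cutting edge under the raised arm (as little as 15 mm above it); grip it across its width on the +y side, draw it out along its length. An upright desk screen, its top 114 mm above the desk, runs past the bed's far side, 8 mm away or more.
- stapler: Stapler 34 x 124 x 42 mm, standing on the left; leave it alone.
- water_bottle: Water bottle, 65 mm across, 211 mm high, standing on the left; leave it alone.
- calculator: Pocket calculator 122 x 76 x 17 mm, on the right; leave it alone.
- marker: Black and white marker pen, 135 mm long, lying on the right; leave it alone.
- eraser: Eraser 23 x 56 x 13 mm, lying on the right; leave it alone.
Mind the look-alikes: they are no part of the job. Of the things that look like the ruler, the larger one is meant.

How it is judged:
By the outcome, as a careful person would: the job done as asked, in the order asked, and still so for the second after the job is handed in, with the robot touching nothing.
It also fails if it takes over 51 s, if anything falls off the work surface, if the arm or the gripper's body presses on something with over 40 N, if the wrist force passes 120 N, or if a joint passes its speed limit or range.

## Working session

There is one attempt and no reset: what is moved stays moved. The work goes in short steps, Python scripts to look and compute and a tool call to move; the robot and the scene stay as the last step left them, time stands still between calls to the robot, and variables do not carry over. Pictures are saved under pics/ and viewed, at most 10 in all, crops included, and the job is handed in when it is done.

Besides the shell and the picture viewer there is one more tool, called after "Request:" as a command line: name --argument value ..., lists and objects as JSON in quotes. arm_command: Moves the arm, as the interface text tells. Its arguments: {"type":"object","properties":{"increments":{"type":"array"},"grip_force":{"type":"number"}},"required":["increments"]}

```bash
mkdir -p pics
cat > h.py <<'E'
import numpy as np, cv2
from workcell import env
def snap(n,f=None):
    p,d=env.snapshot(n)
    if f: cv2.imwrite('pics/'+f,p[:,:,::-1])
    return p,d
def T(n):
    m=env.camera_model(n)
    if 'extrinsics' in m: return m,np.array(m['extrinsics'])
    s=env.sense(); r,p,y=s['orientation']
    from scipy.spatial.transform import Rotation as R
    M=np.eye(4); M[:3,:3]=R.from_euler('xyz',[r,p,y]).as_matrix(); M[:3,3]=s['ee_pos']
    return m,M@np.array(m['hand_eye'])
def rays(mt,uv):
    m,E=mt; uv=np.atleast_2d(uv).astype(float)
    K=np.array([[m['fx'],0,m['cx']],[0,m['fy'],m['cy']],[0,0,1]])
    q=(uv-[m['cx'],m['cy']])/[m['fx'],m['fy']]; s=q.copy()
    for _ in range(20): s=q/(1+m['k1']*(s**2).sum(1,keepdims=True))
    return np.c_[s[:,0],-s[:,1],-np.ones(len(s))]@E[:3,:3].T, E[:3,3]
def onplane(mt,uv,z):
    d,o=rays(mt,uv); return o+d*((z-o[2])/d[:,2])[:,None]
def cloud(mt,d):
    v,u=np.mgrid[:420,:560]; r,o=rays(mt,np.c_[u.ravel(),v.ravel()])
    return (o+r*d.reshape(-1,1)).reshape(420,560,3)
E
python3 - <<'E'
from h import *
print(env.sense())
for n in ['scene','side']:
    mt=T(n); p,d=snap(n,n+'1.png'); np.savez('/tmp/%s.npz'%n,p=p,d=d,E=mt[1]); print(n,mt)
E
```

```text
{'time': 0.0, 'joint_pos': array([-9.55124401e-02,  4.94170440e-01,  1.34613763e+00,  1.97192308e-05,
        1.30248035e+00, -9.54578958e-02]), 'qvel': array([-1.15731949e-03,  5.23084682e-05, -6.92117983e-04, -2.23744354e-04,
       -2.22772620e-03, -9.25216602e-04]), 'effort': array([-1.07322368e-03, -8.78814626e+01, -3.81857479e+01,  7.05250050e-02,
        5.33505273e-02, -1.50444166e-04]), 'ee_pos': array([6.24623419e-01, 3.82396454e-05, 2.13343983e-01]), 'orientation': array([-3.14040415e+00, -1.32892325e-04,  1.57073646e+00]), 'force': array([-0.18718739,  0.68546056,  0.8799011 ]), 'torque': array([ 0.04783402, -0.02163056, -0.01122612]), 'gripper_force': 0.0, 'width': 0.09082046022302614}
scene ({'fx': 454.0096695670375, 'fy': 454.0096695670375, 'cx': 290.51065887383663, 'cy': 215.76615424866498, 'k1': 0.05095458523173405, 'extrinsics': array([[ 0.60926353,  0.47856757, -0.63227449, -0.2849162 ],
       [-0.79289843,  0.35711935, -0.49373865, -0.79906145],
       [-0.01048986,  0.8021464 ,  0.59703527,  0.82345476],
       [ 0.        ,  0.        ,  0.        ,  1.        
[... 196 characters left out ...]
[ 0.        ,  0.        ,  0.        ,  1.        ]]))
side ({'fx': 414.68040198098737, 'fy': 414.68040198098737, 'cx': 275.8056694197864, 'cy': 202.69289644953983, 'k1': -0.11451664523386157, 'extrinsics': array([[ 0.99072969,  0.07123201, -0.11567493,  0.39810058],
       [-0.1340249 ,  0.65155218, -0.74667066, -1.07245114],
       [ 0.02218141,  0.75525211,  0.65505895,  0.85979219],
       [ 0.        ,  0.        ,  0.        ,  1.        ]])}, array([[ 0.99072969,  0.07123201, -0.11567493,  0.39810058],
       [-0.1340249 ,  0.65155218, -0.74667066, -1.07245114],
       [ 0.02218141,  0.75525211,  0.65505895,  0.85979219],
       [ 0.        ,  0.        ,  0.        ,  1.        ]]))
```

View pics/scene1.png

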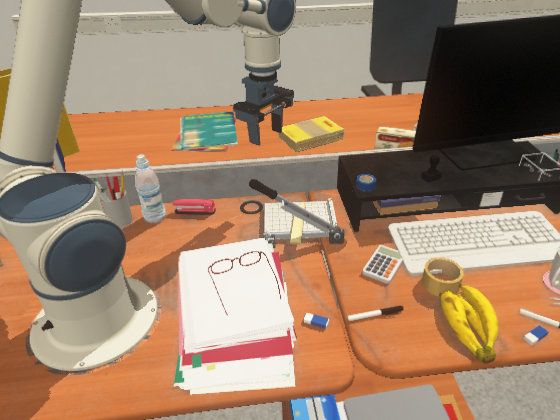

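View pics/side1.png

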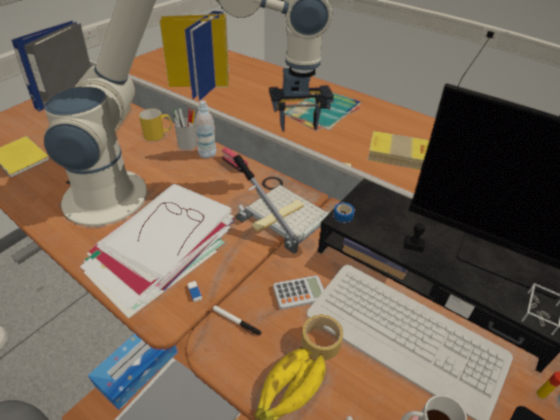

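The scene view shows the guillotine at about (300,222), its handle at (262,188), hinge at (338,236) and the ruler at (297,228). The stapler and bottle are to its left and the grey screen behind it. In the side view the guillotine is at (285,212) and the handle at (243,167). Next I'll measure from the depth and zoom in.

```bash
cat > m1.py <<'E'
from h import *
out=[]
for n,(u0,u1,v0,v1) in {'scene':(235,355,165,255),'side':(220,340,150,260)}.items():
    z=np.load('/tmp/%s.npz'%n); p,d=z['p'],z['d']; mt=T(n); C=cloud(mt,d)
    out.append(cv2.resize(p[v0:v1,u0:u1,::-1],(400,300 if n=='scene' else 366),interpolation=cv2.INTER_CUBIC))
    hsv=cv2.cvtColor(p,cv2.COLOR_RGB2HSV)
    win=np.zeros(d.shape,bool); win[v0:v1,u0:u1]=1
    bed=win&(hsv[...,1]<60)&(hsv[...,2]>130)&(abs(C[...,2]-.022)<.006)
    yel=win&(hsv[...,0]>18)&(hsv[...,0]<36)&(hsv[...,1]>60)&(hsv[...,2]>130)&(C[...,2]>.015)&(C[...,2]<.06)
    blk=win&(hsv[...,2]<60)&(C[...,2]>.07)
    for nm,m in [('bed',bed),('yel',yel),('blk',blk)]:
        k,l,st,_=cv2.connectedComponentsWithStats(m.astype(np.uint8)); 
        if k<2: print(n,nm,'none'); continue
        m=m if nm=='bed' else l==1+np.argmax(st[1:,4]); P=C[m]; r=cv2.minAreaRect(P[:,:2].astype(np.float32)*1000)
        print(n,nm,m.sum(),'mean',P.mean(0).round(4),'zp',np.percentile(P[:,2],[5,50,95]).round(4),'rect',np.round(r[0],1),np.round(r[1],1),round(r[2],1))
h=max(o.shape[0] for o in out)
cv2.imwrite('pics/crop1.png',np.hstack([cv2.copyMakeBorder(o,0,h-o.shape[0],0,0,cv2.BORDER_CONSTANT) for o in out]))
E
python3 m1.py
```

```text
scene bed 1386 mean [ 0.5601 -0.1498  0.0232] zp [0.02   0.0232 0.026 ] rect [ 559.3 -166.3] [193.3 199.2] 41.5
scene yel 275 mean [ 0.5113 -0.198   0.0321] zp [0.0289 0.0322 0.0349] rect [ 516.6 -193.9] [126.5  31.8] 31.9
scene blk 434 mean [ 0.7135 -0.2361  0.1089] zp [0.0741 0.1106 0.1247] rect [ 269.3 -496.2] [1262.    51.9] 31.0
side bed 1574 mean [ 0.5727 -0.1557  0.023 ] zp [0.0201 0.0231 0.0259] rect [ 526.1 -202.1] [291.5 210.9] 39.9
side yel 196 mean [ 0.5857 -0.1584  0.0312] zp [0.0241 0.0318 0.0343] rect [ 585.  -155.8] [84.9 29. ] 30.9
side blk 306 mean [ 0.656  -0.3286  0.1183] zp [0.0761 0.1211 0.1247] rect [ 547.9 -678.3] [841.9  49.1] 72.5
```

View pics/crop1.png

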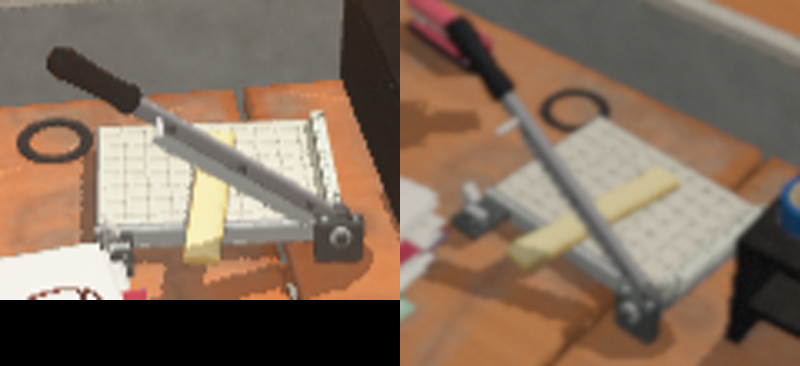

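The left crop shows the bed corners at (98,124), (97,228) and (325,218), the fence on the right, the ruler from (200,262) to (228,135), and the catch foot at (118,250). A black ring lies left of the bed. Next I'll fit the bed frame, handle and ruler, and make a top-down map to find free desk.

```bash
cat > m2.py <<'E'
from h import *
S={}
B=[];Y=[];H=[]
for n,(u0,u1,v0,v1),(a,b,c,e) in [('scene',(260,336,195,240),(245,280,176,204)),('side',(240,335,180,245),(230,258,150,183))]:
    z=np.load('/tmp/%s.npz'%n); p,d=z['p'],z['d']; mt=T(n); C=cloud(mt,d); hsv=cv2.cvtColor(p,cv2.COLOR_RGB2HSV)
    S[n]=(p,C)
    win=np.zeros(d.shape,bool); win[v0:v1,u0:u1]=1
    near=np.hypot(C[...,0]-.575,C[...,1]+.155)<.15
    bed=win&near&(hsv[...,1]<60)&(hsv[...,2]>130)&(abs(C[...,2]-.023)<.005)
    bed=cv2.morphologyEx(bed.astype(np.uint8),cv2.MORPH_OPEN,np.ones((2,2)))>0
    yel=win&near&(hsv[...,0]>18)&(hsv[...,0]<36)&(hsv[...,1]>60)&(hsv[...,2]>130)&(abs(C[...,2]-.032)<.004)
    w2=np.zeros(d.shape,bool); w2[c:e,a:b]=1
    blk=w2&(hsv[...,2]<70)&(C[...,2]>.08)&(C[...,2]<.3)&(np.hypot(C[...,0]-.5,C[...,1])<.2)
    B.append(C[bed]);Y.append(C[yel]);H.append(C[blk])
    print(n,'handle',blk.sum(),C[blk].mean(0).round(4),C[blk].min(0).round(4),C[blk].max(0).round(4))
    for nm,m in [('bed',bed),('yel',yel)]:
        r=cv2.minAreaRect(C[m][:,:2].astype(np.float32)*1000); print(nm,m.sum(),np.round(r[0]),np.round(r[1]),round(r[2],1),cv2.boxPoints(r).round().tolist())
for nm,X in [('bed',B),('yel',Y),('handle',H)]:
    P=np.vstack(X); r=cv2.minAreaRect(P[:,:2].astype(np.float32)*1000); print('ALL',nm,np.round(r[0],1),np.round(r[1],1),round(r[2],1),cv2.boxPoints(r).round().tolist(), 'z',np.median(P[:,2]).round(4))
# topdown z=0, x up, y left, 2mm/px, x .2...95, y .35..-.75
xs=np.arange(.95,.2,-.002); ys=np.arange(.35,-.75,-.002); G=np.array(np.meshgrid(xs,ys,indexing='ij')+[np.zeros((len(xs),len(ys)))]).transpose(1,2,0).reshape(-1,3)
ims=[]
for n in S:
    m,E=T(n); q=(G-E[:3,3])@E[:3,:3]; s=q[:,:2]/-q[:,2:]*[1,-1]; r2=(s**2).sum(1,keepdims=True); uv=s*(1+m['k1']*r2)*m['fx']+[m['cx'],m['cy']]
    uv=uv.reshape(len(xs),len(ys),2).astype(np.float32)
    ims.append(cv2.remap(S[n][0],uv[...,0],uv[...,1],cv2.INTER_LINEAR)[:,:,::-1].copy())
im=ims[1]
for i,x in enumerate(xs):
    if i%25==0: cv2.putText(im,'%.2f'%x,(0,i+4),0,.3,(0,0,0)); im[i,::6]=0
for j,y in enumerate(ys):
    if j%25==0: cv2.putText(im,'%.2f'%y,(j-8,8),0,.28,(0,0,0)); im[::6,j]=0
cv2.imwrite('pics/top.png',cv2.resize(im,None,fx=1.4,fy=1.4))
E
python3 m2.py
```

```text
scene handle 231 [ 0.441  -0.1425  0.1845] [ 0.418  -0.1687  0.1552] [ 0.4693 -0.114   0.2109]
bed 1345 [ 192. -477.] [1145.  194.] 40.0 [[-309.0, -771.0], [-184.0, -919.0], [692.0, -183.0], [568.0, -35.0]]
yel 250 [ 547. -176.] [171.  30.] 32.0 [[466.0, -208.0], [482.0, -234.0], [627.0, -143.0], [611.0, -118.0]]
side handle 180 [ 0.4471 -0.1448  0.1855] [ 0.4242 -0.1711  0.158 ] [ 0.4708 -0.1208  0.2087]
bed 1489 [ 447. -542.] [1039.  235.] 72.0 [[174.0, -1000.0], [398.0, -1072.0], [719.0, -84.0], [495.0, -11.0]]
yel 343 [ 545. -181.] [181.  32.] 30.5 [[459.0, -213.0], [475.0, -241.0], [631.0, -150.0], [614.0, -122.0]]
ALL bed [ 247.4 -459.1] [1026.9  735.7] 68.2 [[-285.0, -799.0], [398.0, -1072.0], [780.0, -119.0], [97.0, 154.0]] z 0.0232
ALL yel [ 543.5 -180.1] [180.9  33.6] 32.3 [[458.0, -214.0], [476.0, -243.0], [629.0, -146.0], [611.0, -118.0]] z 0.0321
ALL handle [ 445.9 -141.7] [20.4 73.1] 41.7 [[414.0, -121.0], [463.0, -176.0], [478.0, -162.0], [429.0, -108.0]] z 0.1853Traceback (most recent call last):
  File "m2.py", line 21, in <module>
    xs=np.arange(.95,.2,-.002); ys=np.arange(.35,-.75,-.002); G=np.array(np.meshgrid(xs,ys,indexing='ij')+[np.zeros((len(xs),len(ys)))]).transpose(1,2,0).reshape(-1,3)
                                                                         ~~~~~~~~~~~~~~~~~~~~~~~~~~~~~~~~^~~~~~~~~~~~~~~~~~~~~~~~~~~~~~
TypeError: can only concatenate tuple (not "list") to tuple
```

```bash
sed -i "s/indexing='ij')+\[/indexing='ij'))+[/; s/G=np.array(np.meshgrid/G=np.array(list(np.meshgrid/; s/MORPH_OPEN,np.ones((2,2)))>0/MORPH_OPEN,np.ones((3,3)))>0; bed\&=near\&(d>0)/" m2.py; python3 m2.py | grep -v handle
```

```text
bed 1294 [ 573. -155.] [161. 196.] 40.3 [[448.0, -132.0], [575.0, -282.0], [698.0, -177.0], [571.0, -28.0]]
yel 250 [ 547. -176.] [171.  30.] 32.0 [[466.0, -208.0], [482.0, -234.0], [627.0, -143.0], [611.0, -118.0]]
bed 1443 [ 571. -153.] [158. 192.] 40.3 [[449.0, -131.0], [573.0, -277.0], [693.0, -175.0], [569.0, -29.0]]
yel 343 [ 545. -181.] [181.  32.] 30.5 [[459.0, -213.0], [475.0, -241.0], [631.0, -150.0], [614.0, -122.0]]
ALL bed [ 572.6 -154.6] [161.3 196.3] 40.3 [[448.0, -132.0], [575.0, -282.0], [698.0, -177.0], [571.0, -28.0]] z 0.0231
ALL yel [ 543.5 -180.1] [180.9  33.6] 32.3 [[458.0, -214.0], [476.0, -243.0], [629.0, -146.0], [611.0, -118.0]] z 0.0321
```

View pics/top.png

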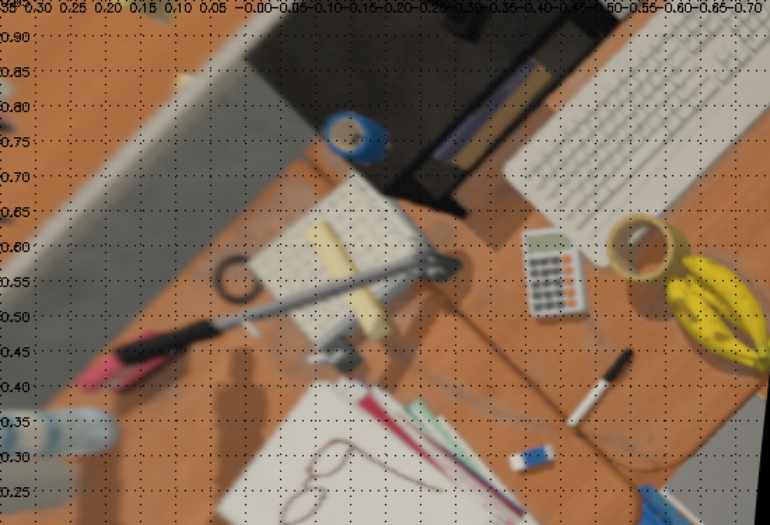

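The map fits the given sizes:
- **Ruler:** centre (0.545, -0.180), top at 32 mm, with its +y end pointing 31.5° from world x.
- **Bed:** y axis points about 40.3° from world x.
- **Free desk:** near (0.42, -0.33).

I'll move above the grasp point.

Request:
arm_command --increments '[{"travel":[-5.3,-1.5,0],"rot":[0,0,1.02],"gripper":0.8},{"travel":[-5.3,-1.5,0],"rot":[0,0,1.02],"gripper":0.8},{"travel":[-5.3,-1.5,0],"rot":[0,0,1.02],"gripper":0.8},{"travel":[-5.3,-1.5,0],"rot":[0,0,1.02],"gripper":0.8},{"travel":[-5.3,-1.5,0],"rot":[0,0,1.02],"gripper":0.8},{"travel":[-5.3,-1.5,0],"rot":[0,0,1.02],"gripper":0.8},{"travel":[-5.3,-1.5,0],"rot":[0,0,1.02],"gripper":0.8},{"travel":[-5.3,-1.5,0],"rot":[0,0,1.02],"gripper":0.8},{"travel":[-5.3,-1.5,0],"rot":[0,0,1.02],"gripper":0.8},{"travel":[-5.3,-1.5,0],"rot":[0,0,1.02],"gripper":0.8}]'

```text
time: 0.93
ee_pos: [0.5799, -0.159, 0.2137]
orientation: [-3.141, 0.0, 0.553]
force: [0.2, -0.8, 0.5]
width: 0.0729
gripper_force: 0.0
```

Run:
```python
from h import *
s=env.sense(); print(s['time'],s['ee_pos'],s['orientation'],s['joint_pos'])
mt=T('wrist'); p,d=snap('wrist','wrist1.png'); C=cloud(mt,d); hsv=cv2.cvtColor(p,cv2.COLOR_RGB2HSV)
yel=(hsv[...,0]>18)&(hsv[...,0]<36)&(hsv[...,1]>60)&(hsv[...,2]>110)&(d>0)&(abs(C[...,2]-.031)<.006)&(np.hypot(C[...,0]-.55,C[...,1]+.18)<.15)
P=C[yel]; 
if len(P)>20:
    r=cv2.minAreaRect(P[:,:2].astype(np.float32)*1000); print('ruler',len(P),r,cv2.boxPoints(r).round().tolist(),np.median(P[:,2]))
# screen & desk heights from stored views
O=np.array([.5795,-.157]); gx=np.array([.647,-.762]); gy=np.array([.762,.647])
for n in ['scene','side']:
    z=np.load('/tmp/%s.npz'%n); C=cloud(T(n),z['d']); q=C[...,:2]-O; X=q@gx; Y=q@gy
    m=(z['d']>0)&(abs(X+10)<60)&(Y>80)&(Y<.3)
    m=(z['d']>0)&(abs(X+.01)<.06)&(Y>.075)&(Y<.3)
    for lo,hi in [(-.01,.01),(.03,.07),(.07,.105),(.105,.125)]:
        k=m&(C[...,2]>lo)&(C[...,2]<hi); print(n,lo,k.sum(),np.percentile(Y[k],[5,50,95]).round(3) if k.sum() else '')
    k=(z['d']>0)&(C[...,0]>.385)&(C[...,0]<.455)&(C[...,1]<-.235)&(C[...,1]>-.435); print('desk z',np.percentile(C[k][:,2],[1,50,99]).round(4))
    k=(z['d']>0)&(C[...,0]>.38)&(C[...,0]<.46)&(C[...,1]<-.235)&(C[...,1]>-.435)&(C[...,2]>.006);print(k.sum())
```

```text
0.9333 [ 0.57985814 -0.1589616   0.21369519] [-3.14123014e+00  2.99311046e-04  5.52809835e-01] [-3.66844052e-01  4.60404921e-01  1.40638805e+00 -1.91833263e-05
  1.27526943e+00  6.51148086e-01]
ruler 546 ((548.3941650390625, -173.2309112548828), (166.39544677734375, 29.784757614135742), 31.962621688842773) [[470.0, -205.0], [486.0, -230.0], [627.0, -142.0], [611.0, -117.0]] 0.03183004684164198
scene -0.01 433 [0.11  0.154 0.184]
scene 0.03 389 [0.173 0.18  0.186]
scene 0.07 341 [0.172 0.179 0.186]
scene 0.105 243 [0.171 0.181 0.198]
desk z [-0.1411  0.001   0.0048]
3
side -0.01 613 [0.099 0.139 0.183]
side 0.03 325 [0.174 0.18  0.186]
side 0.07 279 [0.174 0.18  0.185]
side 0.105 257 [0.172 0.182 0.2  ]
desk z [-0.0188 -0.0002  0.004 ]
3
```

View pics/wrist1.png

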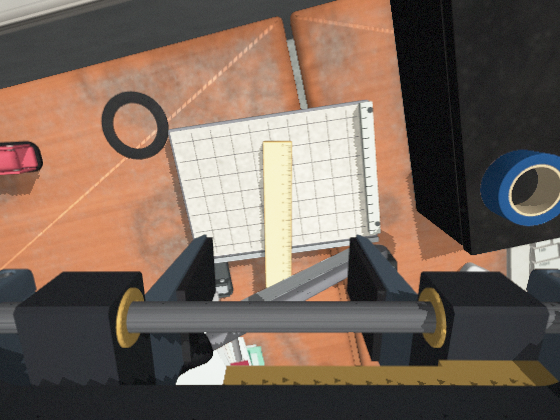

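The wrist view shows the ruler from (277,142) down to (278,285), centred between the fingertips at (205,240) and (355,240), with the arm crossing at (300,280). The screen stands about 178 mm out along the bed's y, so there is room. I'll descend and grip.

Request:
arm_command --increments '[{"travel":[0,0,1.2],"rot":[0,0,0],"gripper":0.7},{"travel":[0,0,2.4],"rot":[0,0,0],"gripper":0.7},{"travel":[0,0,3.6],"rot":[0,0,0],"gripper":0.7},{"travel":[0,0,4.8],"rot":[0,0,0],"gripper":0.7},{"travel":[0,0,5.6],"rot":[0,0,0],"gripper":0.7},{"travel":[0,0,6.0],"rot":[0,0,0],"gripper":0.7},{"travel":[0,0,6.2],"rot":[0,0,0],"gripper":0.7},{"travel":[0,0,6.28],"rot":[0,0,0],"gripper":0.7},{"travel":[0,0,6.28],"rot":[0,0,0],"gripper":0.7}]'

```text
time: 1.73
ee_pos: [0.5806, -0.1592, 0.0263]
orientation: [3.141, -0.001, 0.552]
force: [-0.2, 0.3, 0.4]
width: 0.0639
gripper_force: 0.0
```

Request:
arm_command --increments '[{"travel":[0,0,0],"rot":[0,0,0],"gripper":0.1},{"travel":[0,0,0],"rot":[0,0,0],"gripper":0.1},{"travel":[0,0,0],"rot":[0,0,0],"gripper":0.1},{"travel":[0,0,0],"rot":[0,0,0],"gripper":0.1},{"travel":[0,0,0],"rot":[0,0,0],"gripper":0.1},{"travel":[0,0,0],"rot":[0,0,0],"gripper":0.1},{"travel":[0,0,0],"rot":[0,0,0],"gripper":0.1},{"travel":[0,0,0],"rot":[0,0,0],"gripper":0.1}]' --grip_force 20

```text
time: 2.4
ee_pos: [0.5801, -0.159, 0.0258]
orientation: [3.141, -0.0, 0.551]
force: [-0.6, 0.9, 6.8]
width: 0.0302
gripper_force: 19.8
```

Request:
arm_command --increments '[{"travel":[0,0,-0.12],"rot":[0,0,0],"gripper":0.1},{"travel":[0.3,0,-0.12],"rot":[0,0,0],"gripper":0.1},{"travel":[0.7,0,-0.12],"rot":[0,0,0],"gripper":0.1},{"travel":[1.2,0,-0.12],"rot":[0,0,0],"gripper":0.1},{"travel":[1.7,0,-0.12],"rot":[0,0,0],"gripper":0.1},{"travel":[2.1,0,-0.12],"rot":[0,0,0],"gripper":0.1},{"travel":[2.4,0,-0.12],"rot":[0,0,0],"gripper":0.1},{"travel":[2.4,0,-0.12],"rot":[0,0,0],"gripper":0.1}]'

```text
time: 3.07
ee_pos: [0.6431, -0.1201, 0.029]
orientation: [3.141, -0.001, 0.552]
force: [-0.2, 0.2, -1.0]
width: 0.0301
gripper_force: 19.7
```

Run:
```python
from h import *
p,d=snap('side'); q,_=snap('scene')
a=cv2.resize(p[140:260,220:340,::-1],(400,400),interpolation=cv2.INTER_CUBIC); b=cv2.resize(q[140:260,235:355,::-1],(400,400),interpolation=cv2.INTER_CUBIC)
cv2.imwrite('pics/pull.png',np.hstack([a,b]))
C=cloud(T('side'),d); hsv=cv2.cvtColor(p,cv2.COLOR_RGB2HSV)
yel=(hsv[...,0]>18)&(hsv[...,0]<36)&(hsv[...,1]>60)&(hsv[...,2]>110)&(d>0)&(abs(C[...,2]-.034)<.01)&(np.hypot(C[...,0]-.6,C[...,1]+.15)<.15)
g=(C[yel][:,:2]-[.5795,-.157])@np.array([.762,.647]); print(yel.sum(),np.percentile(g,[0,3,97,100]))
```

```text
269 [-0.04332854 -0.03325907  0.07411574  0.08749382]
```

View pics/pull.png

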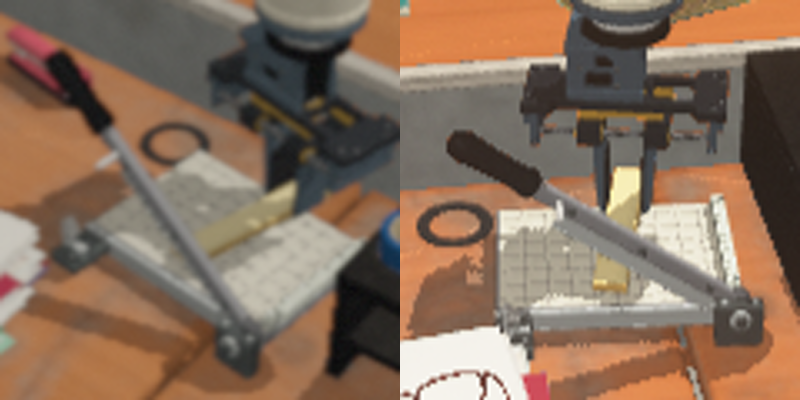

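The ruler's near end (610,285 in the right half) is now inside the cutting edge and clear of the arm. I'll lift it straight up, then carry it to the bare desk.

Request:
arm_command --increments '[{"travel":[0,0,-0.6],"rot":[0,0,0],"gripper":0.1},{"travel":[0,0,-1.6],"rot":[0,0,0],"gripper":0.1},{"travel":[0,0,-2.8],"rot":[0,0,0],"gripper":0.1},{"travel":[0,0,-4.0],"rot":[0,0,0],"gripper":0.1},{"travel":[0,0,-5.2],"rot":[0,0,0],"gripper":0.1},{"travel":[0,0,-6.4],"rot":[0,0,0],"gripper":0.1},{"travel":[0,0,-7.4],"rot":[0,0,0],"gripper":0.1},{"travel":[0,0,-7.9],"rot":[0,0,0],"gripper":0.1},{"travel":[0,0,-8],"rot":[0,0,0],"gripper":0.1},{"travel":[0,0,-8],"rot":[0,0,0],"gripper":0.1}]'

```text
time: 4.0
ee_pos: [0.6412, -0.1218, 0.2698]
orientation: [3.141, -0.001, 0.55]
force: [0.3, 0.6, -1.1]
width: 0.0297
gripper_force: 19.7
```

Request:
arm_command --increments '[{"travel":[-0.8,0.1,0],"rot":[0,0,-0.1],"gripper":0.1},{"travel":[-1.8,0.2,0],"rot":[0,0,-0.2],"gripper":0.1},{"travel":[-2.9,0.3,0],"rot":[0,0,-0.32],"gripper":0.1},{"travel":[-4.0,0.45,0],"rot":[0,0,-0.44],"gripper":0.1},{"travel":[-5.1,0.6,0],"rot":[0,0,-0.56],"gripper":0.1},{"travel":[-6.2,0.7,0],"rot":[0,0,-0.68],"gripper":0.1},{"travel":[-7.3,0.8,0],"rot":[0,0,-0.8],"gripper":0.1},{"travel":[-8.4,0.95,0],"rot":[0,0,-0.92],"gripper":0.1},{"travel":[-9.4,1.07,0],"rot":[0,0,-1.02],"gripper":0.1},{"travel":[-9.4,1.07,0],"rot":[0,0,-1.02],"gripper":0.1}]'

```text
time: 4.83
ee_pos: [0.4133, -0.2982, 0.2674]
orientation: [-3.138, -0.001, 1.578]
force: [1.5, -1.6, -0.9]
width: 0.0297
gripper_force: 19.7
```

Run:
```python
from h import *
s=env.sense(); print(s['time'],s['ee_pos'],s['orientation'],s['width'],s['joint_pos'].round(2))
p,d=snap('side'); C=cloud(T('side'),d); hsv=cv2.cvtColor(p,cv2.COLOR_RGB2HSV); e=s['ee_pos']
yel=(hsv[...,0]>15)&(hsv[...,0]<36)&(hsv[...,1]>60)&(hsv[...,2]>90)&(d>0)&(abs(C[...,2]-e[2])<.05)&(abs(C[...,0]-e[0])<.06)&(abs(C[...,1]-e[1])<.2)
P=C[yel];r=cv2.minAreaRect(P[:,:2].astype(np.float32)*1000); print(len(P),r)
print(np.polyfit(P[:,1],P[:,2],1), P[:,1].min(),P[:,1].max())
```

```text
4.8333 [ 0.4133358  -0.29824429  0.2673997 ] [-3.13797097e+00 -1.28014238e-03  1.57802421e+00] 0.029748421273028302 [-0.74  0.28  1.54 -0.    1.32 -0.75]
717 ((413.5656433105469, -341.1652526855469), (181.7655487060547, 32.22582244873047), 88.47565460205078)
[0.01610735 0.27893347] -0.43242354788447 -0.25062368375124855
```

Request:
arm_command --increments '[{"travel":[0,0,1.0],"rot":[0,0,0],"gripper":0.1},{"travel":[0,0,2.3],"rot":[0,0,0],"gripper":0.1},{"travel":[0,0,3.6],"rot":[0,0,0],"gripper":0.1},{"travel":[0,0,4.9],"rot":[0,0,0],"gripper":0.1},{"travel":[0,0,6.2],"rot":[0,0,0],"gripper":0.1},{"travel":[0,0,7.3],"rot":[0,0,0],"gripper":0.1},{"travel":[0,0,8.1],"rot":[0,0,0],"gripper":0.1},{"travel":[0,0,8.5],"rot":[0,0,0],"gripper":0.1},{"travel":[0,0,8.65],"rot":[0,0,0],"gripper":0.1},{"travel":[0,0,8.65],"rot":[0,0,0],"gripper":0.1}]'

```text
time: 5.72
ee_pos: [0.4172, -0.295, 0.0081]
orientation: [-3.139, -0.002, 1.57]
force: [-0.4, 0.9, -0.6]
width: 0.03
gripper_force: 19.7
```

Request:
arm_command --increments '[{"travel":[0,0,0.06],"rot":[0,0,0],"gripper":0.1},{"travel":[0,0,0.1],"rot":[0,0,0],"gripper":0.1},{"travel":[0,0,0.13],"rot":[0,0,0],"gripper":0.1},{"travel":[0,0,0.13],"rot":[0,0,0],"gripper":0.1}]'

```text
time: 6.05
ee_pos: [0.4182, -0.2965, 0.0063]
orientation: [3.141, 0.001, 1.571]
force: [-0.8, -0.2, 1.2]
width: 0.0302
gripper_force: 19.7
```

Request:
arm_command --increments '[{"travel":[0,0,0],"rot":[0,0,0],"gripper":0.6},{"travel":[0,0,0],"rot":[0,0,0],"gripper":0.6},{"travel":[0,0,0],"rot":[0,0,0],"gripper":0.6},{"travel":[0,0,0],"rot":[0,0,0],"gripper":0.6},{"travel":[0,0,-0.3],"rot":[0,0,0],"gripper":0.6},{"travel":[0,0,-1.2],"rot":[0,0,0],"gripper":0.6},{"travel":[0,0,-2.4],"rot":[0,0,0],"gripper":0.6},{"travel":[0,0,-3.6],"rot":[0,0,0],"gripper":0.6},{"travel":[0,0,-4.9],"rot":[0,0,0],"gripper":0.6},{"travel":[0,0,-6.2],"rot":[0,0,0],"gripper":0.6}]'

```text
time: 6.88
ee_pos: [0.4173, -0.2958, 0.1943]
orientation: [-3.141, -0.0, 1.571]
force: [1.5, -0.6, -0.6]
width: 0.055
gripper_force: 0.0
```

Request:
arm_command --increments '[{"travel":[0,0,-1.3],"rot":[0,0,0],"gripper":0.1},{"travel":[0,0,-2.2],"rot":[0,0,0],"gripper":0.0},{"travel":[0,0,-2.2],"rot":[0,0,0],"gripper":0.0},{"travel":[0,0,-2.2],"rot":[0,0,0],"gripper":0.0}]'

```text
time: 7.22
ee_pos: [0.4182, -0.2966, 0.2598]
orientation: [3.139, 0.002, 1.571]
force: [-0.2, -0.2, -0.9]
width: 0.0308
gripper_force: 0.0
```

```bash
cat > m3.py <<'E'
from h import *
s=env.sense(); print(s['time'],s['ee_pos'],s['orientation'],s['width'])
O=np.array([.5795,-.157]); gx=np.array([.647,-.762]); gy=np.array([.762,.647])
V={}
for n in ['side','scene']:
    p,d=snap(n); C=cloud(T(n),d); hsv=cv2.cvtColor(p,cv2.COLOR_RGB2HSV); V[n]=p
    yel=(hsv[...,0]>15)&(hsv[...,0]<36)&(hsv[...,1]>60)&(hsv[...,2]>90)&(d>0)&(abs(C[...,2]-.009)<.015)&(abs(C[...,0]-.418)<.06)&(abs(C[...,1]+.335)<.14)
    P=C[yel]
    if len(P)>20: r=cv2.minAreaRect(P[:,:2].astype(np.float32)*1000); print(n,'ruler',len(P),r,np.percentile(P[:,2],[5,50,95]))
    q=C[...,:2]-O; X=q@gx; Y=q@gy; Z=C[...,2]
    m=(d>0)&(Y>-.13)&(Y<-.05)&(X<.05)&(X>-.17)&(Z>.06)&(Z<.23)
    k=m&(hsv[...,2]<70); a=C[k]
    print(n,'handle',k.sum(),'gx',np.percentile(X[k],[3,50,97]).round(4),'gy',np.percentile(Y[k],[3,50,97]).round(4),'z',np.percentile(Z[k],[3,50,97]).round(4))
    pf=np.polyfit(X[k],Z[k],1); print('slope angle',np.arctan(-pf[0]))
    xb=np.linspace(X[k].min(),X[k].max(),7)
    for l,h in zip(xb[:-1],xb[1:]):
        j=k&(X>=l)&(X<h)
        if j.sum()>3: print('  x %.3f topz %.4f  y %.4f..%.4f'%((l+h)/2,np.percentile(Z[j],97),*np.percentile(Y[j],[5,95])))
a=cv2.resize(V['side'][140:260,200:360,::-1],(400,300),interpolation=cv2.INTER_CUBIC); b=cv2.resize(V['scene'][150:270,230:390,::-1],(400,300),interpolation=cv2.INTER_CUBIC)
cv2.imwrite('pics/rel.png',np.hstack([a,b]))
E
python3 m3.py
```

```text
7.2167 [ 0.4182107  -0.29657001  0.25977401] [3.13896066e+00 2.41148519e-03 1.57082745e+00] 0.03077864510591459
side ruler 673 ((396.62469482421875, -329.64501953125), (203.38519287109375, 76.75838470458984), 88.70404052734375) [-0.00080745  0.0088219   0.01171528]
side handle 114 gx [-0.1246 -0.1019 -0.0661] gy [-0.1006 -0.0952 -0.085 ] z [0.1607 0.1819 0.2082]
slope angle 0.6129360262988724
  x -0.120 topz 0.2089  y -0.0995..-0.0880
  x -0.110 topz 0.2062  y -0.1004..-0.0908
  x -0.099 topz 0.1959  y -0.1003..-0.0956
  x -0.077 topz 0.1801  y -0.0987..-0.0854
  x -0.066 topz 0.1737  y -0.0994..-0.0868
scene ruler 717 ((416.515625, -338.9883117675781), (180.73550415039062, 33.23440933227539), 88.81129455566406) [0.00369266 0.0099998  0.01270617]
scene handle 230 gx [-0.1316 -0.1018 -0.0693] gy [-0.1022 -0.0966 -0.0899] z [0.1592 0.185  0.2072]
slope angle 0.5833463369376188
  x -0.129 topz 0.2087  y -0.1024..-0.0912
  x -0.117 topz 0.2074  y -0.1020..-0.0897
  x -0.106 topz 0.2018  y -0.1016..-0.0902
  x -0.095 topz 0.1909  y -0.0996..-0.0907
  x -0.084 topz 0.1828  y -0.1002..-0.0921
  x -0.072 topz 0.1752  y -0.1011..-0.0908
```

View pics/rel.png

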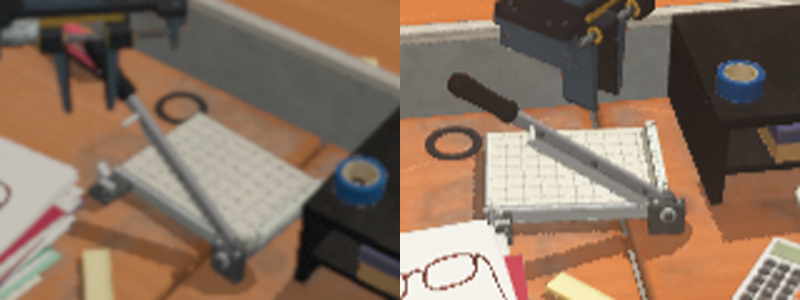

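The ruler lies flat at (0.417, -0.339), top at about 9 to 10 mm and clear of the guillotine. The handle middle is at gx ≈ -0.09, gy ≈ -0.0885 and z ≈ 0.19, which puts the arm at a ≈ 0.64. I'll shut the fingers and go above the handle.

Request:
arm_command --increments '[{"travel":[0.5,0.12,0],"rot":[0,0,-0.1],"gripper":0},{"travel":[1.3,0.3,0],"rot":[0,0,-0.2],"gripper":0},{"travel":[2.2,0.53,0],"rot":[0,0,-0.32],"gripper":0},{"travel":[3.2,0.77,0],"rot":[0,0,-0.44],"gripper":0},{"travel":[4.2,1.0,0],"rot":[0,0,-0.56],"gripper":0},{"travel":[4.8,1.15,0],"rot":[0,0,-0.66],"gripper":0},{"travel":[5.0,1.21,0],"rot":[0,0,-0.703],"gripper":0},{"travel":[5.0,1.21,0],"rot":[0,0,-0.703],"gripper":0},{"travel":[5.0,1.21,0],"rot":[0,0,-0.703],"gripper":0}]'

```text
time: 8.07
ee_pos: [0.4537, -0.146, 0.2568]
orientation: [-3.141, -0.002, 2.273]
force: [0.1, 0.5, 0.2]
width: 0.0006
gripper_force: 0.0
```

Run:
```python
from h import *
s=env.sense(); print(s['time'],s['ee_pos'],s['orientation'],s['width'])
O=np.array([.5795,-.157]); gx=np.array([.647,-.762]); gy=np.array([.762,.647])
q=s['ee_pos'][:2]-O; x,y,z=q@gx*1e3,q@gy*1e3,s['ee_pos'][2]*1e3; print('g',x,y,z)
for a in np.r_[.7,.64,.6,.55,.5,.45,.4,.35,.3,.25,.2,.16,.12,.09,.06,.04,.02,0,-.02]:
    X=98-243*np.cos(a)+13.5*np.sin(a); Z=34+243*np.sin(a)+13.5*np.cos(a)+16*np.tan(a)
    print('%.2f'%a,'travel x %.2f y %.2f z %.2f'%(-(X-x)/30,(-88.5-y)/30,(z-Z)/30), 'ztcp %.1f'%Z)
p,d=snap('scene'); q2,_=snap('side')
a=cv2.resize(q2[110:230,180:340,::-1],(400,300),interpolation=cv2.INTER_CUBIC); b=cv2.resize(p[120:240,230:390,::-1],(400,300),interpolation=cv2.INTER_CUBIC)
cv2.imwrite('pics/above.png',np.hstack([a,b]))
```

```text
8.0667 [ 0.45367344 -0.14598752  0.25683397] [-3.14060292e+00 -1.66718634e-03  2.27292559e+00] 0.0005761366797966437
g -89.80129123191017 -88.75476255583833 256.8339683916351
0.70 travel x -0.35 y 0.01 z 1.42 ztcp 214.3
0.64 travel x -0.03 y 0.01 z 1.83 ztcp 201.9
0.60 travel x 0.17 y 0.01 z 2.12 ztcp 193.3
0.55 travel x 0.41 y 0.01 z 2.48 ztcp 182.3
0.50 travel x 0.63 y 0.01 z 2.86 ztcp 171.1
0.45 travel x 0.84 y 0.01 z 3.24 ztcp 159.6
0.40 travel x 1.03 y 0.01 z 3.63 ztcp 147.8
0.35 travel x 1.19 y 0.01 z 4.03 ztcp 135.8
0.30 travel x 1.35 y 0.01 z 4.44 ztcp 123.7
0.25 travel x 1.48 y 0.01 z 4.85 ztcp 111.3
0.20 travel x 1.59 y 0.01 z 5.27 ztcp 98.8
0.16 travel x 1.66 y 0.01 z 5.61 ztcp 88.6
0.12 travel x 1.73 y 0.01 z 5.95 ztcp 78.4
0.09 travel x 1.77 y 0.01 z 6.20 ztcp 70.7
0.06 travel x 1.80 y 0.01 z 6.46 ztcp 63.0
0.04 travel x 1.82 y 0.01 z 6.63 ztcp 57.8
0.02 travel x 1.83 y 0.01 z 6.81 ztcp 52.7
0.00 travel x 1.84 y 0.01 z 6.98 ztcp 47.5
-0.02 travel x 1.85 y 0.01 z 7.15 ztcp 42.3
```

View pics/above.png

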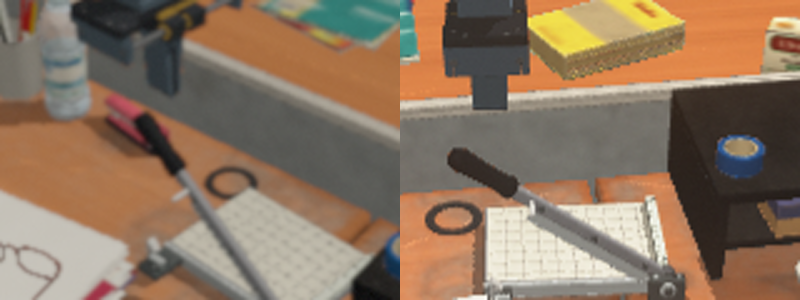

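The shut fingers are above the handle middle, at (490,105) over (485,175) in the right half. I'll follow the handle's arc down.

Request:
arm_command --increments '[{"travel":[-0.03,0,0.6],"rot":[0,0,0],"gripper":0},{"travel":[-0.03,0,1.2],"rot":[0,0,0],"gripper":0},{"travel":[-0.03,0,1.5],"rot":[0,0,0],"gripper":0},{"travel":[-0.03,0,1.7],"rot":[0,0,0],"gripper":0},{"travel":[-0.03,0,1.85],"rot":[0,0,0],"gripper":0},{"travel":[0.07,0,2.0],"rot":[0,0,0],"gripper":0},{"travel":[0.17,0,2.12],"rot":[0,0,0],"gripper":0},{"travel":[0.29,0,2.3],"rot":[0,0,0],"gripper":0},{"travel":[0.41,0,2.48],"rot":[0,0,0],"gripper":0}]'

```text
time: 8.92
ee_pos: [0.4462, -0.1367, 0.1833]
orientation: [3.141, 0.001, 2.274]
force: [0.4, -0.6, 1.2]
width: 0.0004
gripper_force: 0.9
```

Request:
arm_command --increments '[{"travel":[0.11,0,0.19],"rot":[0,0,0],"gripper":0},{"travel":[0.22,0,0.38],"rot":[0,0,0],"gripper":0},{"travel":[0.33,0,0.57],"rot":[0,0,0],"gripper":0},{"travel":[0.43,0,0.76],"rot":[0,0,0],"gripper":0},{"travel":[0.53,0,0.96],"rot":[0,0,0],"gripper":0},{"travel":[0.62,0,1.15],"rot":[0,0,0],"gripper":0},{"travel":[0.7,0,1.35],"rot":[0,0,0],"gripper":0},{"travel":[0.78,0,1.55],"rot":[0,0,0],"gripper":0}]'

```text
time: 9.58
ee_pos: [0.4309, -0.1188, 0.1362]
orientation: [-3.142, -0.0, 2.274]
force: [-0.2, 1.6, 4.3]
width: 0.0008
gripper_force: 1.3
```

Request:
arm_command --increments '[{"travel":[0.08,0,0.2],"rot":[0,0,0],"gripper":0},{"travel":[0.16,0,0.41],"rot":[0,0,0],"gripper":0},{"travel":[0.23,0,0.61],"rot":[0,0,0],"gripper":0},{"travel":[0.29,0,0.82],"rot":[0,0,0],"gripper":0},{"travel":[0.35,0,1.03],"rot":[0,0,0],"gripper":0},{"travel":[0.4,0,1.24],"rot":[0,0,0],"gripper":0},{"travel":[0.44,0,1.41],"rot":[0,0,0],"gripper":0},{"travel":[0.47,0,1.58],"rot":[0,0,0],"gripper":0},{"travel":[0.51,0,1.75],"rot":[0,0,0],"gripper":0},{"travel":[0.54,0,1.92],"rot":[0,0,0],"gripper":0}]'

```text
time: 10.42
ee_pos: [0.4205, -0.1066, 0.0787]
orientation: [-3.142, -0.0, 2.274]
force: [-1.1, 1.6, 5.0]
width: 0.0007
gripper_force: 1.8
```

Request:
arm_command --increments '[{"travel":[0.02,0,0.13],"rot":[0,0,0],"gripper":0},{"travel":[0.04,0,0.25],"rot":[0,0,0],"gripper":0},{"travel":[0.06,0,0.37],"rot":[0,0,0],"gripper":0},{"travel":[0.07,0,0.48],"rot":[0,0,0],"gripper":0},{"travel":[0.08,0,0.58],"rot":[0,0,0],"gripper":0},{"travel":[0.09,0,0.68],"rot":[0,0,0],"gripper":0},{"travel":[0.1,0,0.77],"rot":[0,0,0],"gripper":0},{"travel":[0.1,0,0.86],"rot":[0,0,0],"gripper":0},{"travel":[0.11,0,0.94],"rot":[0,0,0],"gripper":0},{"travel":[0.11,0,0.98],"rot":[0,0,0],"gripper":0}]'

```text
time: 11.25
ee_pos: [0.4183, -0.104, 0.0495]
orientation: [-3.141, -0.0, 2.274]
force: [-1.7, 2.6, 4.4]
width: 0.0003
gripper_force: 2.1
```

Request:
arm_command --increments '[{"travel":[0,0,0.04],"rot":[0,0,0],"gripper":0},{"travel":[0,0,0.08],"rot":[0,0,0],"gripper":0},{"travel":[0,0,0.11],"rot":[0,0,0],"gripper":0},{"travel":[0,0,0.11],"rot":[0,0,0],"gripper":0}]'

```text
time: 11.58
ee_pos: [0.4183, -0.104, 0.0464]
orientation: [-3.141, -0.0, 2.274]
force: [-2.0, 2.8, 7.0]
width: 0.0005
gripper_force: 3.0
```

Request:
arm_command --increments '[{"travel":[0,0,0.04],"rot":[0,0,0],"gripper":0},{"travel":[0,0,0.07],"rot":[0,0,0],"gripper":0},{"travel":[0,0,0.07],"rot":[0,0,0],"gripper":0}]'

```text
time: 11.83
ee_pos: [0.4182, -0.1039, 0.0445]
orientation: [-3.141, -0.0, 2.274]
force: [-3.2, 4.6, 11.9]
width: 0.0005
gripper_force: 5.6
```

Request:
arm_command --increments '[{"travel":[0,0,0.03],"rot":[0,0,0],"gripper":0},{"travel":[0,0,0.06],"rot":[0,0,0],"gripper":0},{"travel":[0,0,0.06],"rot":[0,0,0],"gripper":0}]'

```text
time: 12.08
ee_pos: [0.4182, -0.1039, 0.0428]
orientation: [-3.142, -0.0, 2.274]
force: [-4.6, 5.9, 15.9]
width: 0.0007
gripper_force: 7.8
```

Request:
arm_command --increments '[{"travel":[0,0,0.04],"rot":[0,0,0],"gripper":0},{"travel":[0,0,0.08],"rot":[0,0,0],"gripper":0},{"travel":[0,0,0.08],"rot":[0,0,0],"gripper":0}]'

```text
time: 12.33
ee_pos: [0.4181, -0.1038, 0.0405]
orientation: [3.142, -0.0, 2.274]
force: [-4.6, 5.7, 22.6]
width: 0.0003
gripper_force: 11.0
```

Run:
```python
from h import *
s=env.sense(); print(s['force'],s['ee_pos'])
p,d=snap('scene'); q2,_=snap('side')
a=cv2.resize(q2[150:250,200:320,::-1],(400,333),interpolation=cv2.INTER_CUBIC); b=cv2.resize(p[165:265,235:355,::-1],(400,333),interpolation=cv2.INTER_CUBIC)
cv2.imwrite('pics/press.png',np.hstack([a,b]))
```

```text
[-4.56187185  5.68201458 22.61570585] [ 0.41812109 -0.10383672  0.04052214]
```

View pics/press.png

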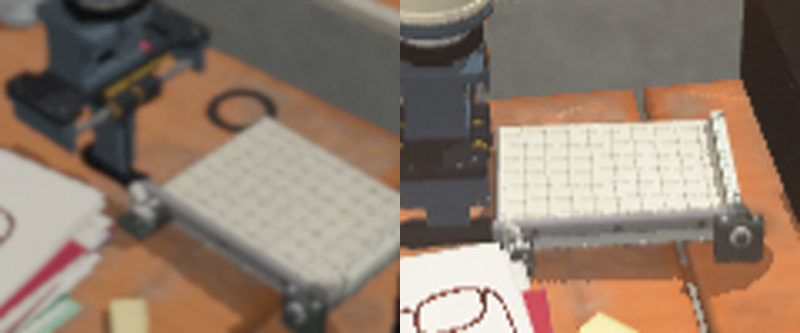

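The arm looks fully down, with the blade level with the bed along (500,240) to (720,220). I'll back off slowly to see whether the catch holds.

Request:
arm_command --increments '[{"travel":[0,0,-0.1],"rot":[0,0,0],"gripper":0},{"travel":[0,0,-0.2],"rot":[0,0,0],"gripper":0},{"travel":[0,0,-0.35],"rot":[0,0,0],"gripper":0},{"travel":[0,0,-0.5],"rot":[0,0,0],"gripper":0},{"travel":[0,0,-0.65],"rot":[0,0,0],"gripper":0},{"travel":[0,0,-0.65],"rot":[0,0,0],"gripper":0}]'

```text
time: 12.93
ee_pos: [0.4191, -0.1045, 0.0605]
orientation: [3.141, 0.001, 2.274]
force: [0.3, 0.5, -0.1]
width: 0.0005
gripper_force: 0.0
```

There is no force at TCP z 0.0605, so the arm stays down. I'll retreat up and check.

Request:
arm_command --increments '[{"travel":[0,0,-0.6],"rot":[0,0,0],"gripper":0},{"travel":[0,0,-1.6],"rot":[0,0,0],"gripper":0},{"travel":[0,0,-2.8],"rot":[0,0,0],"gripper":0},{"travel":[0,0,-4.0],"rot":[0,0,0],"gripper":0},{"travel":[0,0,-5.2],"rot":[0,0,0],"gripper":0},{"travel":[0,0,-6.0],"rot":[0,0,0],"gripper":0},{"travel":[0,0,-6.5],"rot":[0,0,0],"gripper":0},{"travel":[0,0,-6.5],"rot":[0,0,0],"gripper":0},{"travel":[0,0,-6.5],"rot":[0,0,0],"gripper":0}]'

```text
time: 13.68
ee_pos: [0.4188, -0.1043, 0.255]
orientation: [3.141, 0.001, 2.274]
force: [0.1, -0.1, -0.8]
width: 0.0001
gripper_force: 0.0
```

Run:
```python
from h import *
print(env.sense()['ee_pos'])
O=np.array([.5795,-.157]); gx=np.array([.647,-.762]); gy=np.array([.762,.647])
V={}
for n in ['scene','side']:
    p,d=snap(n); V[n]=p; C=cloud(T(n),d); hsv=cv2.cvtColor(p,cv2.COLOR_RGB2HSV); q=C[...,:2]-O; X=q@gx; Y=q@gy
    k=(d>0)&(hsv[...,2]<70)&(X>-.19)&(X<-.105)&(abs(Y+.09)<.03)&(C[...,2]>.02)&(C[...,2]<.1)
    print(n,k.sum(),np.percentile(X[k],[3,97]).round(3),'top',np.percentile(C[...,2][k],[50,95]).round(4))
a=cv2.resize(V['side'][150:270,200:360,::-1],(400,300),interpolation=cv2.INTER_CUBIC); b=cv2.resize(V['scene'][170:290,235:395,::-1],(400,300),interpolation=cv2.INTER_CUBIC)
cv2.imwrite('pics/end.png',np.hstack([a,b]))
```

```text
[ 0.41877176 -0.1042907   0.25498714]
scene 71 [-0.183 -0.112] top [0.0428 0.0519]
side 107 [-0.174 -0.11 ] top [0.0498 0.054 ]
```

View pics/end.png

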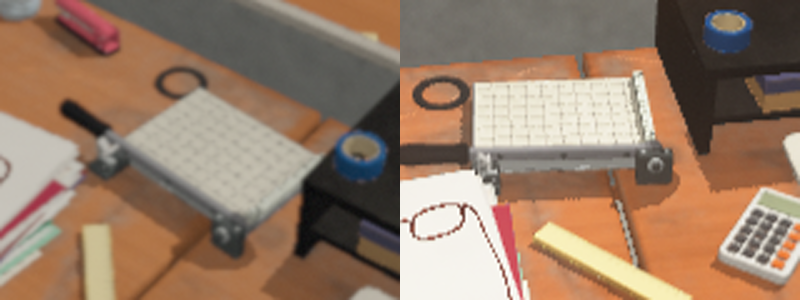

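The arm is down and held: the handle top is at about 52 mm, which matches its rest angle near 0.016. The ruler lies flat on bare desk at (600,265) in the right half, and nothing else has moved.

```bash
python3 -c "
from workcell import env
print(env.close_job())"
```

```text
the job is handed in; nothing more can be done
None
```

The ruler lies flat on the bare desk clear of the guillotine, the arm is down and held by its catch, and the job was handed in about 14 s into the 51 s limit; no verdict came back.

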